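# Hang the second hook-on parts caddy beside the first and close the pair up

### The arm

A 6-joint arm with a two-finger parallel gripper is mounted at the origin on the work surface. World frame = base frame: x ahead of the robot, y to its left, z up, the work surface at z = 0. Lengths are in m, angles in degrees, forces in N, time in s.
With the tool pointing down it reaches from about 0.325 to 0.775 m from the base axis. Payload 5.5 kg.
Tool frame: the origin (TCP) lies at the centre of the arm's flange, where the gripper is bolted on; the fingertips stand 182 mm ahead of it and the grasp point (between the pads) lies 163 mm ahead of it; z points along the fingers, y is the direction in which the jaws open and shut (so a half turn about z gives the same grasp; the last joint's range is limited). The gripper opens to 88 mm and grips with 3 to 60 N. Pads are 20 mm wide; open, the fingers measure 115 mm over their backs; the gripper's body (75 mm by 178 mm) begins 61 mm behind the grasp point.
Start: joints at [-69.082, 5.22, 70.514, -0, 104.267, -3.249], TCP at [0.246, -0.547, 0.405] pointing down, gripper open.
Joint ranges: [-164.24, 164.24], [-49.07, 125.15], [9.68, 141.18], [-86.29, 266.29], [3.28, 154.24], [-151.56, 151.56]. Speed limits (degrees/s): [147.25, 147.25, 172.46, 180, 180, 180].

### API

Orientations are given as [roll, pitch, yaw] about the fixed x, y, z axes, in that order (R = Rz(yaw) Ry(pitch) Rx(roll)).
In Python, from station import r gives the robot as it stands. The module is installed in compiled form; this text tells all that it offers. Calls block until the motion is done:
- r.reach(position, orientation): joint-space move of the TCP to a pose.
- r.servo_line(position, rotation=None, speed=0.15): straight line of the TCP; rotation=None keeps the orientation; speed is the mean speed in m/s.
- r.move_joints(angles): joint-space move.
- r.let_go() and r.grab(squeeze=None): open the fingers fully, or close them until they stop; squeeze is the grip in N (None keeps the last).
- r.wait(seconds).
- r.inverse_kinematics(position, orientation): joint angles nearest the present ones, or None.
- r.sense(): the state.
- r.snapshot(name): name is "side" or "top"; returns a dict with "frame" (384x512x3 uint8, red, green, blue), "fx", "fy", "cx", "cy" (pixels), "R" (3x3) and "t" (3): a world point X has camera coordinates R X + t. Camera axes: x right, y down, z forward; pixel columns grow to the right and rows downward; lengths in m; the calibration is good to about 2 mm. A picture is of the moment at which its call begins. There is no depth.
A pose or a line that the arm cannot do raises r.IKError and nothing moves.
- r.hand_in(): hands the job in, once; it reports no verdict.
The state is a dict: "clock": time; "joints": joint angles; "joint_vel": joint speeds; "joint_torque": joint torques, N m; "tcp_pos": TCP position; "orientation": TCP orientation; "contact_force": force on the tool from outside, world axes, zero at the start; "torque": the same for the moment, N m; "opening": finger opening in m.
Only numpy, scipy, OpenCV 4.12 (cv2) and the standard library are available. Lean on these libraries where they do the work, as an engineer would, in place of code of your own. Each camera call takes 0.05 s, during which the arm holds its last target. There are 200 camera calls.

### The job

Hang the loose hook-on caddy from the stand's upper bar, in the free length to the right of the caddy that already hangs there. Then, with the hung caddy still in the gripper, slide it along the bar so that it pushes the first one ahead of it until the rubber stop collar brings the pair to a firm halt; press the pair home firmly but gently, let go and back away. The first caddy must stay hooked on the bar, must be moved only by the other caddy and never by the gripper, and the things lying about must be left alone.

Things in the scene. Friction and masses are not known exactly. Their poses are not given: they have to be found in the camera images.
- stand: Fixed aluminium stand: two 20 mm square posts 174 mm tall (inner faces at y = -150 and +150 mm), and between them two level steel bars, 8 mm round: the hook bar above, the rest bar (axis at z = 105) below it, on which the backs of hung caddies lean. Origin: on the table, below the middle of the bars; x points away from the robot, y along the bars to the robot's left, z up
- stand_bar (a point): Middle of the hook bar, on its axis, 150 mm above the table (top of the bar 154 mm); axes as the stand's. A caddy slides along it with 2 to 6 N, and may catch for a moment at up to 10 N. The pair is home when, against the stop, the force between the caddies has stayed between 8 and 20 N for a third of a second (about 12 N is right); more than 20 N is rough handling
- stand_bar_end (a point): Left end of the hook bar, 150 mm left of its middle. Between here and the hung caddy a black rubber stop collar, 22 mm across and 16 mm long, is clamped on the bar: its caddy side lies anywhere from 65 to 125 mm left of the bar's middle. It is not measured and must be felt. It holds fast and is stiff: slide at 20 mm/s or slower and watch the force
- tray_a_handle (a point): Centre of the handle of the hanging grey caddy, on the stand's hook bar, built exactly like the loose one (a caddy hangs tilted forward by about 0.1 rad). Its axes are the caddy's
- tray_b_handle (a point): Centre of the handle of the loose grey caddy that has a hook lip (about 0.15 kg, upright on the table to the robot's right); axes x to its back, where the lip is, y to its left, z up. The handle is an upright plate 50 mm long (x), 10 mm thick (y), from 45 to 95 mm above the underside; this point is 70 mm above it. The box below is 80 (x) by 60 (y) by 45 mm high, centred under this point
- tray_b_slot (a point): Middle of the top of the loose caddy's hook slot, which goes over the bar: 46.5 mm behind (x) and 10 mm below the handle's centre. The slot is 13 mm wide (x), 60 mm long (y), open downwards; the lip behind it is 4 mm thick and reaches 16 mm down; the web above it is 4 mm thick. Hung up, the top of the slot lies on the top of the bar
- tray_a: The caddy that hangs on the bar from the start; origin at the centre of its underside, axes as for its handle
- plain_caddy: Bystander: a wider grey caddy (95 mm) with a handle but no hook lip, 95 mm high; origin under its centre
- busbar: Bystander: flat copper bar 150 x 30 x 8 mm lying on the table
- breaker: Bystander: white circuit breaker 70 x 36 x 74 mm, origin under its centre

How it is judged:
By the outcome, as a careful person would: the job done as asked, in the order asked, and still so for the second after the job is handed in, with the robot touching nothing.
It also fails if it takes over 64 s, if anything falls off the work surface, if the arm or the gripper's body presses on something with over 40 N, if the wrist force passes 120 N, or if a joint passes its speed limit or range.

## Working session

There is one attempt and no reset: what is moved stays moved. The work goes in short steps, each a Python script; the robot and the scene stay as the last script left them, time stands still between calls to the robot, and variables do not carry over. Pictures are saved under pics/ and viewed, about 8 in all and at most 12, crops included, and the job is handed in when it is done.

```bash
mkdir -p pics
python3 - <<'E'
from station import r
import cv2,numpy as np
for n in("side","top"):
    s=r.snapshot(n); cv2.imwrite(f"pics/{n}0.png",cv2.resize(s["frame"][:,:,::-1],(800,600),interpolation=cv2.INTER_CUBIC))
    np.savez(f"{n}0.npz",**s)
    R=np.array(s["R"]);print(n,s["fx"],s["cx"],s["cy"],R.round(3).tolist(),"cam",(-R.T@s["t"]).round(3))
s=r.sense();print(s["clock"],s["orientation"],s["contact_force"],s["opening"])
E
```

```text
side 486.2894332326841 267.2732452203979 190.81173258076046 [[-0.994, -0.11, 0.003], [-0.063, 0.545, -0.836], [0.09, -0.831, -0.548]] cam [0.386 0.813 0.706]
top 482.61847152887043 255.49887406588317 187.588105665312 [[-0.113, -0.994, -0.003], [-0.973, 0.111, -0.203], [0.202, -0.02, -0.979]] cam [ 0.237 -0.042  1.304]
0.1 [-1.79900840e+02 -3.55894366e-03  2.41655880e+01] [0.48495732 0.22171093 0.25486629] 0.0876737775298634
```

View pics/top0.png

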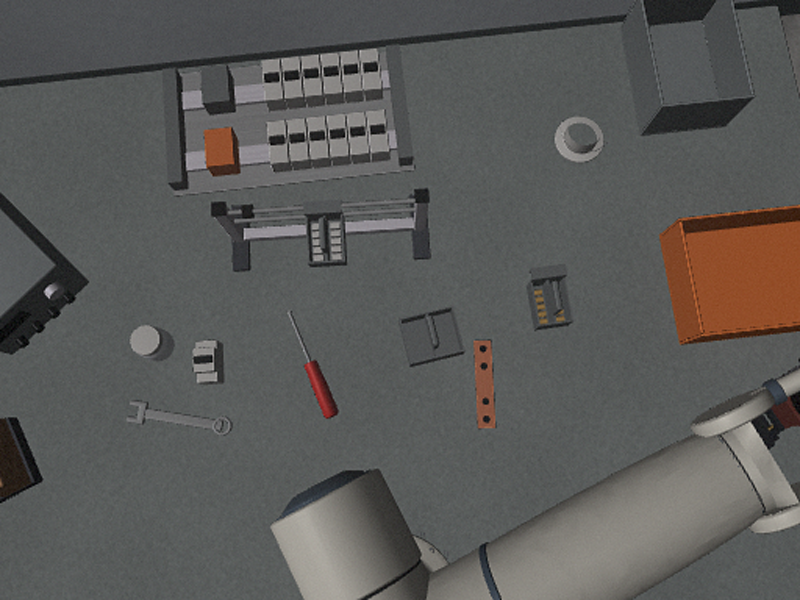

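View pics/side0.png

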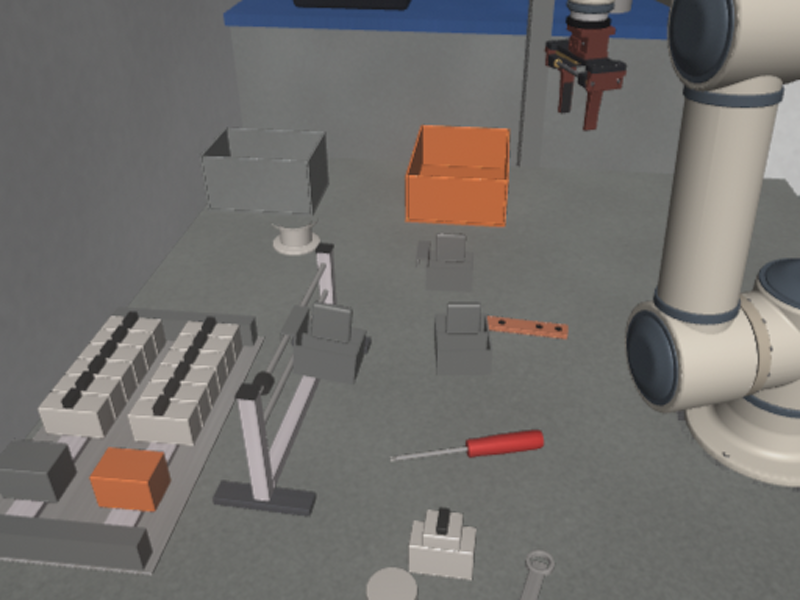

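Top view: loose hook-lip caddy near (548,297), plain caddy (432,335), stand with posts at (220,208) and (422,196), hung caddy (325,235), and collar (243,210), all in 800-px coordinates. Side view: loose caddy at (450,262), hung caddy at (330,340). Next I'll enlarge these to get exact pixels.

Run:
```python
import cv2,numpy as np
T=np.load("top0.npz")["frame"][:,:,::-1];S=np.load("side0.npz")["frame"][:,:,::-1]
def crop(I,u,v,w,h,k):
    c=cv2.resize(I[v:v+h,u:u+w],None,fx=k,fy=k,interpolation=cv2.INTER_CUBIC)
    c=cv2.convertScaleAbs(c,alpha=1.6,beta=0)
    for i in range(0,w,10): cv2.putText(c,str(u+i),(i*k,9),0,.33,(0,255,255)); cv2.line(c,(i*k,10),(i*k,14),(0,255,255))
    for i in range(10,h,10): cv2.putText(c,str(v+i),(0,i*k+4),0,.33,(0,255,255))
    return c
o=np.zeros((600,800,3),np.uint8)
def put(c,x,y): o[y:y+c.shape[0],x:x+c.shape[1]]=c
put(crop(T,130,115,150,60,5),0,0)
put(crop(T,330,163,45,50,6),0,300); put(crop(S,260,143,48,46,6),275,300)
put(crop(T,250,190,52,50,4),570,300)
cv2.imwrite("pics/crop1.png",o)
put(crop(S,135,150,115,100,6)[:600,:690],0,0); cv2.imwrite("pics/crop2.png",o)
```

```text
(no output)
```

View pics/crop1.png

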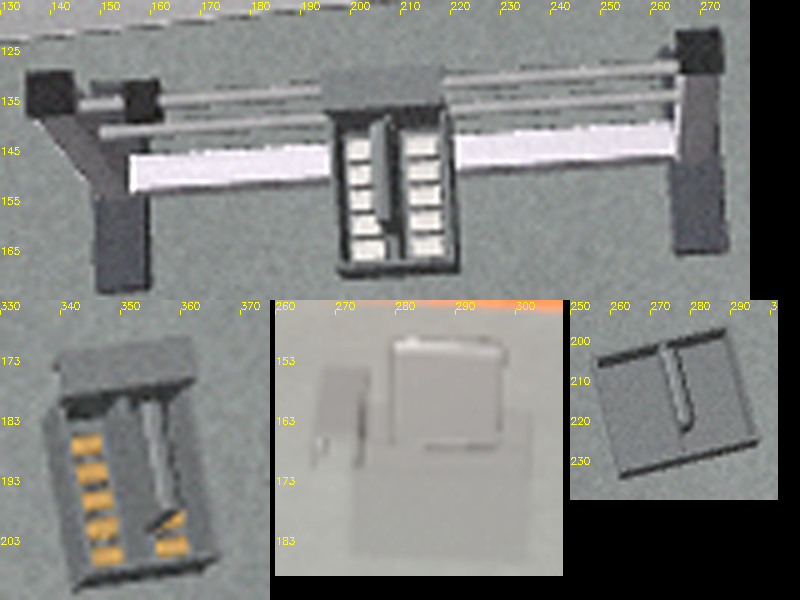

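View pics/crop2.png

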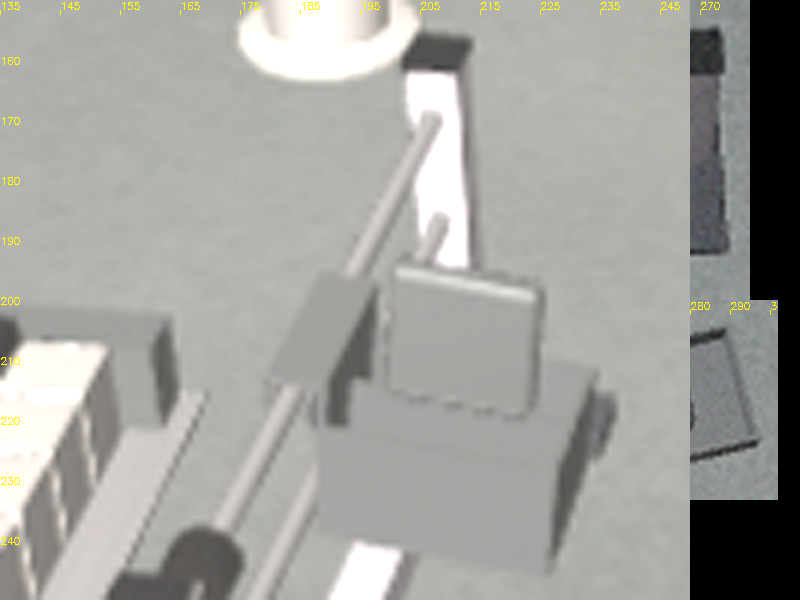

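Crops (512-px pixels):
- **Top view, loose caddy:** web corners are about (338.8,172.2), (361.7,169.3), (362.8,176.8), (340.3,180.2). The handle's top runs from (355.3,180.2) to (358.7,198.3).
- **Top view, stand:** post tops are at (140,133.6) and (270,125.4), hung web centre is about (206,132), and the collar is at (157,135).
- **Side view, loose caddy:** plate corners are (279.5,150.2), (298.3,150.5), (279.2,167.2), (297.5,167.5).

Now I'll cast rays and check them against the given sizes.

```bash
cat > h.py <<'E'
import numpy as np,cv2
from scipy.spatial.transform import Rotation as Ro
def load(n): return dict(np.load(n+".npz"))
def cast(s,u,v,z):  # u,v in edge convention (label reading): subtract .5
    d=np.array(s["R"]).T@np.array([(u-.5-s["cx"])/s["fx"],(v-.5-s["cy"])/s["fy"],1.]); c=-np.array(s["R"]).T@s["t"]
    return c+d*(z-c[2])/d[2]
def barpts(s,cols=None,rows=None,half=4,guess=None):
    """sub-pixel bright ridge along columns (or rows) near guess(u)->v"""
    g=cv2.cvtColor(s["frame"],cv2.COLOR_RGB2GRAY).astype(float);out=[]
    for a in (cols if cols is not None else rows):
        b=int(round(guess(a)));l=(g[b-half:b+half+1,a] if cols is not None else g[a,b-half:b+half+1])
        w=np.clip(l-np.median(l)-12,0,None)
        if w.sum()>20:
            m=b-half+(w*np.arange(2*half+1)).sum()/w.sum(); out.append((a,m) if cols is not None else (m,a))
    return np.array(out)
E
python3 - <<'E'
from h import *
T,S=load("top0"),load("side0"); p=lambda *a:print(*[np.round(x*1000,1) if isinstance(x,np.ndarray) else x for x in a])
p("web",*[cast(T,u,v,.064) for u,v in((338.8,172.2),(361.7,169.3),(362.8,176.8),(340.3,180.2))])
p("handle top T",cast(T,355.3,180.2,.095),cast(T,358.7,198.3,.095))
p("boxfront bottom",cast(T,342.5,211.3,0),cast(T,366.2,206.3,0))
p("plate S top",cast(S,279.5,150.2,.095),cast(S,298.3,150.5,.095),"bot",cast(S,279.2,167.2,.045),cast(S,297.5,167.5,.045))
L,Rr=cast(T,140,133.6,.174),cast(T,270,125.4,.174); p("posts",L,Rr,np.linalg.norm(L-Rr)*1000,"mid",(L+Rr)/2)
b=barpts(T,cols=[*range(166,190),*range(224,260)],half=3,guess=lambda u:135-(u-150)*7/115)
q=np.array([cast(T,u+.5,v+.5,.15) for u,v in b]); f=np.polyfit(q[:,1],q[:,0],1);print("bar T x=",f,np.std(q[:,0]-np.polyval(f,q[:,1])),len(b))
b=barpts(S,rows=[*range(173,193),*range(217,232)],half=3,guess=lambda v:205.5-(v-169)*(33.5/66))
q=np.array([cast(S,u+.5,v+.5,.15) for u,v in b]); f=np.polyfit(q[:,1],q[:,0],1);print("bar S x=",f,np.std(q[:,0]-np.polyval(f,q[:,1])),len(b))
p("A web T",cast(T,195,130,.158),cast(T,218,128.5,.158),"collar",cast(T,161.5,134.5,.15))
E
```

```text
web [ 510.3 -289.5   64. ] [ 511.3 -350.7   64. ] [ 490.8 -350.4   64. ] [ 488.5 -290.2   64. ]
handle top T [ 477.8 -322.2   95. ] [ 430.1 -323.5   95. ]
boxfront bottom [ 414.6 -296.1    0. ] [ 421.  -362.5    0. ]
plate S top [ 477.7 -314.1   95. ] [ 428.4 -318.2   95. ] bot [ 477.4 -311.    45. ] [ 428.5 -315.1   45. ]
posts [637.6 202.1 174. ] [ 622.3 -117.   174. ] 319.46777773902113 mid [630.   42.5 174. ]
bar T x= [-5.32266109  0.31384305] 0.0 1<stdin>:9: RankWarning: Polyfit may be poorly conditioned
Traceback (most recent call last):
IndexError: too many indices for array: array is 1-dimensional, but 2 were indexed
```

Handle centre is about (453,-322), with length 48-49 and web width 61, so both views agree. The posts are 319.5 mm apart against 320 nominal. The ridge threshold was too high for the bar fit, so I'll fix that.

```bash
sed -i 's/np.median(l)-12/np.sort(l)[:3].mean()-4/' h.py
cat > bar.py <<'E'
from h import *
def bar(T,S):
    out=[]
    for s,k in((T,dict(cols=[*range(166,190),*range(224,260)],guess=lambda u:133.9-(u-165)*(6.0/90))),(S,dict(rows=[*range(173,193),*range(217,232)],guess=lambda v:205.5-(v-169)*(33.5/66)))):
        b=barpts(s,half=3,**k); q=np.array([cast(s,u+.5,v+.5,.15) for u,v in b]); f=np.polyfit(q[:,1],q[:,0],1)
        print("bar",len(b),"yaw",-np.degrees(np.arctan(f[0])),"x at y=-40,42:",np.polyval(f,[-.04,.042]),"rms",np.std(q[:,0]-np.polyval(f,q[:,1])));out.append(f)
    return out
E
python3 - <<'E'
from bar import *
T,S=load("top0"),load("side0");bar(T,S)
g=cv2.cvtColor(T["frame"],cv2.COLOR_RGB2GRAY);print(g[126:142,[175,240]].T)
p=lambda *a:print(*[np.round(x*1000,1) if isinstance(x,np.ndarray) else x for x in a])
p("A web T",cast(T,195,130,.158),cast(T,218,128.5,.158),"collar",cast(T,161.5,134.5,.15))
c=np.array([.453,-.322]);print(np.hypot(*c))
E
```

```text
bar 60 yaw -2.6189439472767733 x at y=-40,42: [0.628317   0.63206777] rms 0.0006546954058096428
bar 32 yaw -2.8250464225633682 x at y=-40,42: [0.62634323 0.63038963] rms 0.0004974822626140167
[[ 86  90  90  87  87  92  82 101 108  81  83  87  84 110 102  63]
 [ 89  92  80 105 104  69  90  92 105 113  94  72  91  90  60 141]]
A web T [637.1  68.8 158. ] [634.5  11.5 158. ] collar [637.7 153.9 150. ]
0.5557814318596835
```

The bar's yaw is about -2.7°, and x is about 0.631 at y=0.042; top, side and posts agree to 2 mm. Hung caddy A's web spans y≈12…69, so there is about 118 mm free to its right. I'll grasp forward on the plate, because fully open fingers (±57.5 mm) would hit A's handle (55 mm away). The plan is to slip off towards the robot at minimum squeeze before opening.

```bash
cat > rob.py <<'E'
from h import *
from station import r
OFF=np.array([-.012,0,.005])         # grasp point in the caddy handle frame
def tcp(handle,yaw,tilt=0.,off=OFF):
    """handle centre (world), caddy yaw deg, tilt rad (forward +) -> tcp pos, rpy"""
    C=Ro.from_euler('z',yaw,degrees=True)*Ro.from_euler('y',-tilt); T=C*Ro.from_euler('x',180,degrees=True)
    return np.array(handle)+C.apply(off)+C.apply([0,0,.163]),T.as_euler('xyz',degrees=True)
def st(m=""):
    s=r.sense();print(m,"t",round(s["clock"],2),"tcp",np.round(s["tcp_pos"],4),"F",np.round(s["contact_force"],2),"M",np.round(s["torque"],2),"op",round(s["opening"],4));return s
def snap(tag):
    for n in("side","top"): np.savez(f"{n}{tag}.npz",**r.snapshot(n))
E
python3 - <<'E'
from rob import *
h=np.array([.453,-.322,.070]);y=2.5
p,o=tcp(h+[0,0,.13],y);print(p,o,r.inverse_kinematics(p,o))
p2,o2=tcp([.584,-.05,.23],-2.7,.1);print(p2,o2,r.inverse_kinematics(p2,o2))
r.reach(p,o);st()
p,o=tcp(h,y);r.servo_line(p,o,.1);st("down")
r.grab(40);st("grip")
p,o=tcp(h+[0,0,.06],y);r.servo_line(p,o,.1);st("up"); snap("1")
I=[cv2.resize(load(n+"1")["frame"][a:b,c:d,::-1],(400,400),interpolation=cv2.INTER_CUBIC) for n,a,b,c,d in(("top",140,240,300,400),("side",100,200,230,330))]
cv2.imwrite("pics/grip.png",np.hstack(I))
E
```

```text
[ 0.44101142 -0.32252343  0.368     ] [180.    0.    2.5] [-3.97468062e+01 -3.30891805e+00  8.28428784e+01 -2.54444375e-14
  1.00466040e+02  4.77531938e+01]
[ 0.55531981 -0.04864748  0.3959627 ] [180.          -5.72957795  -2.7       ] [-8.6825792  -4.02656296 80.78644238  0.60138904 97.54113144 84.1260215 ]
 t 1.25 tcp [ 0.4407 -0.323   0.3681] F [ 0.12 -0.22 -0.43] M [ 0.05  0.05 -0.06] op 0.0874
down t 2.7 tcp [ 0.4412 -0.3227  0.2389] F [-0.74  0.87 -0.01] M [ 0.06 -0.02  0.02] op 0.0877
grip t 3.88 tcp [ 0.441  -0.3225  0.2379] F [-0.22  0.65  0.1 ] M [0.02 0.02 0.04] op 0.0099
up t 4.62 tcp [ 0.4409 -0.3225  0.2974] F [ 0.15 -0.78 -1.51] M [ 0.04  0.04 -0.01] op 0.0101
```

View pics/grip.png

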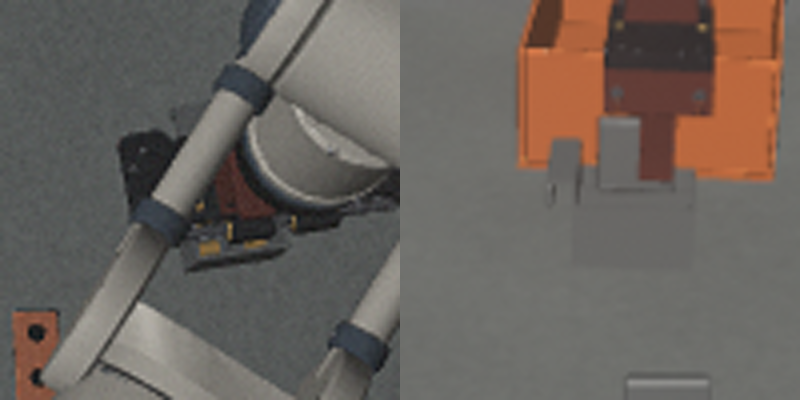

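The grip holds: opening is 10.1 mm, weight -1.5 N, and the plate is level in the side view with the finger about 13 mm ahead of centre, as planned. Next is the hover over the bar.

```bash
cat >> rob.py <<'E'
YAW=-2.72; BY=-.05
def barx(y): return .6312+(y-.042)*np.tan(np.radians(-YAW))
def pose(y,dx=0.,dz=0.,tilt=0.):
    """tcp pose with slot-top middle at bar point y, offset dx across bar, dz above bar top"""
    C=Ro.from_euler('z',YAW,degrees=True)*Ro.from_euler('y',-tilt)
    b=np.array([barx(y),y,.154])+Ro.from_euler('z',YAW,degrees=True).apply([dx,0,dz])
    return tcp(b-C.apply([.0465,0,-.010]),YAW,tilt)
E
python3 - <<'E'
from rob import *
p,o=tcp(np.array([.453,-.322,.28]),2.5);r.servo_line(p,o,.2)
p,o=pose(BY,0,.09);r.reach(p,o);st("over")
p,o=pose(BY,0,.026);r.servo_line(p,o,.08);st("hover");snap("2")
S,T=load("side2")["frame"],load("top2")["frame"]
def crop(I,u,v,w,h,k):
    c=cv2.resize(I[v:v+h,u:u+w,::-1],None,fx=k,fy=k,interpolation=cv2.INTER_CUBIC);c=cv2.convertScaleAbs(c,alpha=1.7)
    for i in range(0,w,10): cv2.putText(c,str(u+i),(i*k,9),0,.33,(0,255,255)); cv2.line(c,(i*k,10),(i*k,14),(0,255,255))
    for i in range(10,h,10): cv2.putText(c,str(v+i),(0,i*k+4),0,.33,(0,255,255))
    return c
cv2.imwrite("pics/hover.png",np.hstack([crop(S,165,140,70,100,6),crop(T,190,100,63,100,6)]))
# predicted side pixels of slot-top left/right end, lip bottom edges, assuming pose is as commanded
s=load("side2");C=Ro.from_euler('z',YAW,degrees=True);b=np.array([barx(BY),BY,.154+.026])
for n,d in dict(webFrontL=(-.0065,.03,.004),webBackL=(.0105,.03,.004),webBackR=(.0105,-.03,.004),lipBotBackL=(.0105,.03,-.016),plateTopBackL=(-.0215,.005,.035),barBelow=(0,0,-.030)).items():
    q=s["R"]@(b+C.apply(d))+s["t"];print(n,np.round([s["fx"]*q[0]/q[2]+s["cx"]+.5,s["fy"]*q[1]/q[2]+s["cy"]+.5],1))
E
```

```text
over t 6.79 tcp [ 0.5683 -0.0481  0.4217] F [-0.29  0.19 -1.74] M [ 0.03  0.03 -0.01] op 0.0096
hover t 7.74 tcp [ 0.5682 -0.0472  0.3582] F [-2.7   0.71 -1.91] M [0.07 0.59 0.05] op 0.0098
webFrontL [197.5 176.1]
webBackL [189.5 175.4]
webBackR [197.6 161.1]
lipBotBackL [190.3 183.6]
plateTopBackL [206.8 157.6]
barBelow [199.6 182.1]
```

View pics/hover.png

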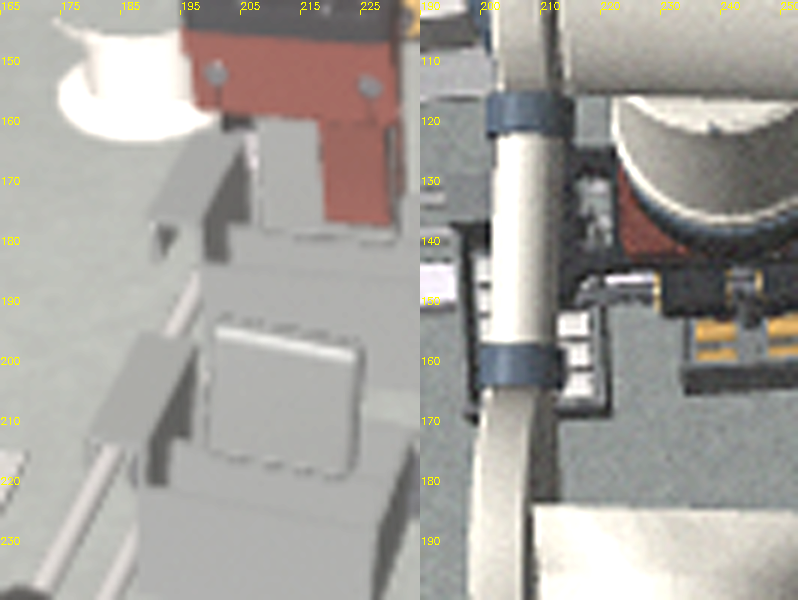

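Side view: the slot is just above the bar. Web back-left is at (190,176.3) against a predicted (189.5,175.4), and lip bottom is at (192,182.8) against (190.3,183.6). That puts the caddy about 1 mm towards the robot relative to the bar, so dx=+1 mm. I'll lower with force checks.

Run:
```python
from rob import *
r.wait(.2);s0=st("rest");f0=s0["contact_force"]
p,o=pose(BY,.001,.026);r.servo_line(p,o,.02)
for dz in (.018,.014,.010,.006,.003,.001,-.001,-.002,-.003,-.004):
    p,o=pose(BY,.001,dz);r.servo_line(p,o,.03);r.wait(.08);s=st(f"dz {dz}")
    d=s["contact_force"]-f0
    if abs(d[2])>4 or np.hypot(d[0],d[1])>4: break
```

```text
rest t 8.04 tcp [ 0.5682 -0.0472  0.3583] F [-4.62  0.48 -0.59] M [0.13 0.9  0.04] op 0.0099
dz 0.018 t 8.79 tcp [ 0.5686 -0.0473  0.351 ] F [-10.04   0.8    2.24] M [0.09 1.79 0.03] op 0.01
```

F=-10 N in x. Subtracting the pre-contact reading, the moment places the contact at z≈0.148, which is the bar touching the caddy's back wall. So the caddy is too far forward (+x). I'll use this touch to locate the bar precisely: back off, then creep in.

Run:
```python
from rob import *
def avg(n=5):
    a=[]
    for _ in range(n): r.wait(.02); a.append(r.sense()["contact_force"])
    return np.mean(a,0)
p,o=pose(BY,-.007,.026);r.servo_line(p,o,.04);r.wait(.2);f0=avg();st("off")
for dx in np.arange(-.006,.0011,.0005):
    p,o=pose(BY,dx,.026);r.servo_line(p,o,.02);f=avg()-f0;print(round(dx*1e3,1),f.round(2))
    if f[0]<-2: break
st("touch")
p,o=pose(BY,dx-.0031,.026);r.servo_line(p,o,.03);st("back")
snap("3");S=load("side3")["frame"];c=cv2.resize(S[140:240,165:235,::-1],None,fx=6,fy=6,interpolation=cv2.INTER_CUBIC);cv2.imwrite("pics/hover3.png",cv2.convertScaleAbs(c,alpha=1.7))
```

```text
off t 9.51 tcp [ 0.5615 -0.0469  0.3578] F [ 0.02  0.7  -2.55] M [ 0.03  0.07 -0.07] op 0.0095
-6.0 [-0.33 -0.37  0.28]
-5.5 [-0.1   0.02 -0.19]
-5.0 [-0.4  -0.14  0.22]
-4.5 [ 0.26 -0.09 -0.24]
-4.0 [ 0.04 -0.16 -0.2 ]
-3.5 [-0.3   0.09  0.24]
-3.0 [ 0.23  0.28 -0.02]
-2.5 [ 0.34 -0.29 -0.05]
-2.0 [ 0.04 -0.2   0.06]
-1.5 [0.17 0.06 0.14]
-1.0 [-0.19 -0.11  0.07]
-0.5 [-0.02 -0.72  0.24]
0.0 [-2.86 -0.06  1.28]
touch t 13.84 tcp [ 0.5682 -0.0472  0.358 ] F [-2.86  0.16 -0.03] M [0.07 0.59 0.11] op 0.0098
back t 14.09 tcp [ 0.5653 -0.0471  0.358 ] F [-0.25  0.78 -2.11] M [ 0.02  0.03 -0.01] op 0.0098
```

View pics/hover3.png

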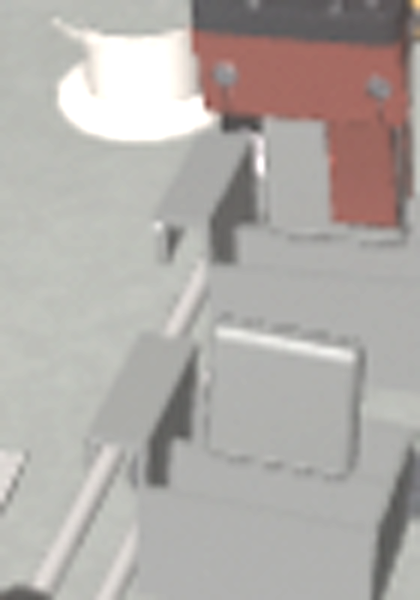

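Contact is at dx≈-0.3 mm, so the slot is centred on the bar at dx≈-2.8 mm. The picture shows the lip (160,240) behind and above the bar, with the slot opening over it. Lowering.

```bash
cat >> rob.py <<'E'
DX=-.0028
def avg(n=3):
    a=[]
    for _ in range(n): r.wait(.02); a.append(r.sense()["contact_force"])
    return np.mean(a,0)
E
python3 - <<'E'
from rob import *
p,o=pose(BY,DX,.026);r.servo_line(p,o,.03);f0=avg(5)
for dz in (.018,.012,.008,.004,.002,.001,0,-.001,-.002,-.003,-.004):
    p,o=pose(BY,DX,dz);r.servo_line(p,o,.04);f=avg()-f0;print(dz,f.round(2),np.round(r.sense()["tcp_pos"][2],4))
    if f[2]>3 or np.hypot(f[0],f[1])>4: break
st()
E
```

```text
0.018 [ 0.1  -0.03  0.89] 0.3496
0.012 [-0.6   0.2   0.33] 0.3438
0.008 [-0.08 -0.14 -0.08] 0.3398
0.004 [-0.07  0.36  0.24] 0.3358
0.002 [-0.15 -0.61  0.31] 0.3339
0.001 [-0.2  -0.21  0.39] 0.3329
0 [-0.42  0.2  -0.03] 0.332
-0.001 [-1.29 -0.82  4.46] 0.3316
 t 17.07 tcp [ 0.5656 -0.0471  0.3316] F [-0.53  0.15  3.3 ] M [ 0.02  0.11 -0.07] op 0.0102
```

It seated at dz≈-0.5 mm with the lip passing behind the bar freely. Next I'll check the hook by tugging, then tilt forward to the hanging attitude.

Run:
```python
from rob import *
p,o=pose(BY,DX,0);r.servo_line(p,o,.02);f0=avg(5)
for dx in(-.002,-.003,-.004):
    p,o=pose(BY,DX+dx,0);r.servo_line(p,o,.03);f=avg()-f0;print("tug",dx,f.round(2))
    if f[0]>2.5: break
p,o=pose(BY,DX,0);r.servo_line(p,o,.03)
for t in(.05,.07,.085,.1,.11):
    p,o=pose(BY,DX,0,t);r.servo_line(p,o,.03);r.wait(.05);f=avg()-f0;print("tilt",t,f.round(2),r.sense()["torque"].round(2))
    if abs(f[0])>2.5 or f[2]>5: break
st()
```

```text
tug -0.002 [-0.2  -0.05 -0.26]
tug -0.003 [ 3.93 -0.84 -2.97]
tilt 0.05 [-0.67 -0.03 -0.92] [0.01 0.16 0.01]
tilt 0.07 [-5.47  0.4   1.8 ] [0.07 1.29 0.04]
 t 19.19 tcp [ 0.5529 -0.0465  0.3274] F [-5.51  0.48  1.26] M [0.07 1.29 0.04] op 0.0099
```

The hook engages the bar (tug force 3.9 N at -3 mm). The back touches the rest bar at a commanded tilt of about 0.06, so I'll hold 0.055. Now I'll slide in small steps with force logging.

```bash
cat >> rob.py <<'E'
U=np.array([np.sin(np.radians(-YAW)),np.cos(np.radians(-YAW)),0]); TILT=.055; DZ=-.0003
def along(f): return -float(np.dot(f,U))
def to(y,sp=.012): p,o=pose(y,DX,DZ,TILT);r.servo_line(p,o,sp)
E
python3 - <<'E'
from rob import *
to(BY);r.wait(.1);f0=avg(6);st("start")
y=BY;log=[]
while y<BY+.030:
    y+=.0015;to(y);s=r.sense();f=s["contact_force"]-f0;log.append(round(along(f),1))
    if log[-1]>9:break
print(log);print("y",y);f=avg()-f0;print("hold",along(f),f.round(1));st()
np.save("f0.npy",f0)
E
```

```text
start t 19.77 tcp [ 0.5559 -0.0466  0.3283] F [-4.51  0.07  0.9 ] M [0.04 1.04 0.05] op 0.0102
[2.9, 4.5, 5.1, 4.7, 4.5, 3.2, 4.4, 4.6, 3.7, 4.1, 4.0, 4.1, 4.8, 3.8, 4.3, 3.9, 4.1, 4.1, 4.9, 4.4]
y -0.019999999999999976
hold 4.731859895527393 [-0.7 -4.7  0.2]
 t 25.32 tcp [ 0.5572 -0.0176  0.3283] F [-5.11 -3.91  1.31] M [-0.74  1.12 -0.22] op 0.0098
```

Sliding friction is about 4.3 N alone, steady. Contact with A is due now (y≈-0.02). The stop's range starts at y≈0.017, so I'll use coarser steps until then and fine ones after.

Run:
```python
from rob import *
f0=np.load("f0.npy");y=-.020;log=[];hot=0
while y<.085:
    step=.0025 if y<.010 else .001
    if log and log[-1]>11.5: step=.0003
    y+=step;to(y,.0105);s=r.sense();a=along(s["contact_force"]-f0);log.append(round(a,1))
    if a>15.5: break
    if s["clock"]>47: break
print(log);print("y",round(y,4));st()
for i in range(6): r.wait(.1);print(round(along(r.sense()["contact_force"]-f0),1),end=" ")
st()
```

```text
[4.3, 7.1, 9.6, 10.2, 9.3, 9.2, 8.9, 9.7, 10.3, 9.9, 10.5, 9.6, 9.5, 9.3, 9.7, 10.2, 9.6, 10.6, 9.9, 9.8, 9.6, 10.3, 10.1, 10.4, 10.2, 9.6, 10.6, 10.1, 10.1, 9.9, 9.4, 9.9, 9.6, 10.1, 10.8, 10.0, 9.2, 10.0, 10.5, 9.7, 10.4, 10.1, 9.6, 10.8, 10.8, 9.7, 10.8, 10.6, 10.0, 9.4, 9.3, 10.3, 10.0, 10.2, 10.1, 9.8, 10.0, 9.8, 10.2, 11.2, 10.2, 10.1, 9.8, 10.0, 10.3, 10.3, 10.6, 10.0, 10.8, 10.6, 12.4, 15.3, 14.8, 16.4]
y 0.0699
 t 45.52 tcp [0.5613 0.0699 0.3285] F [ -8.88 -16.02   3.34] M [-2.78  1.6  -0.35] op 0.0099
17.0 16.8 16.1 16.3 16.5 16.9  t 46.12 tcp [0.5613 0.0699 0.3285] F [ -9.35 -16.55   3.89] M [-2.79  1.6  -0.3 ] op 0.0098
```

The pair halted at y≈0.070, which puts A's edge about 116 mm left of the bar's middle and so within the stop's range. The wrist held a steady 16.5 N, minus about 4.3 N of B's own friction, so about 12 N between the caddies for over 0.6 s. Next I'll hold slightly longer, unload, loosen to 3 N, slip the fingers off towards the robot, and only then open.

Run:
```python
from rob import *
f0=np.load("f0.npy");y=.0699+.0002;to(y,.01)
for i in range(5): r.wait(.1);print(round(along(r.sense()["contact_force"]-f0),1),end=" ")
print()
for i in range(14):
    y-=.0004;to(y,.01);a=along(avg(2)-f0);print(round(a,1),end=" ")
    if a<2: break
print("y",y);st("unloaded")
r.grab(3);r.wait(.1);s=st("soft")
p0=np.array(s["tcp_pos"]);d=(Ro.from_euler('z',YAW,degrees=True)*Ro.from_euler('y',-.08)).apply([-1,0,0])
for k in np.arange(.004,.053,.004):
    r.servo_line(p0+d*k,None,.04);s=r.sense();print(round(k*1e3),s["contact_force"].round(1),round(s["opening"],4))
    if np.abs(s["contact_force"][:2]).max()>12: break
st();snap("4")
S=load("side4")["frame"];c=cv2.resize(S[140:260,125:265,::-1],None,fx=5,fy=5,interpolation=cv2.INTER_CUBIC);cv2.imwrite("pics/out.png",cv2.convertScaleAbs(c,alpha=1.7))
```

```text
17.1 17.3 17.5 17.1 16.5 
15.8 14.4 13.6 12.2 10.9 9.7 8.7 7.3 6.5 5.2 4.7 3.0 1.8 y 0.06490000000000004
unloaded t 50.55 tcp [0.5612 0.068  0.3283] F [-5.49 -1.47  0.91] M [-0.42  1.19 -0.03] op 0.0101
soft t 50.87 tcp [0.5614 0.068  0.3283] F [-4.27 -1.17  0.6 ] M [-0.28  0.78 -0.05] op 0.0101
4 [ 1.7 -1.4 -1.4] 0.0098
8 [ 3.7 -2.3 -1.1] 0.0101
12 [ 3.3 -2.7 -0.6] 0.0099
16 [ 2.1 -2.4  0.3] 0.0099
20 [ 1.8 -3.2  0.3] 0.0097
24 [ 1.5 -3.3  0.7] 0.0098
28 [ 0.6  0.5 -0.3] 0.0008
32 [ 0.1 -0.2 -0. ] 0.0004
36 [-0.5 -0.4 -0.1] 0.0007
40 [ 0.1 -0.1 -0.2] 0.0006
44 [ 0.5  0.  -0.7] 0.0002
48 [-0.2 -0.8  0.1] 0.0006
52 [ 1.1  0.4 -0.2] 0.0006
 t 54.12 tcp [0.5094 0.0704 0.3242] F [ 1.12  0.41 -0.24] M [0.06 0.02 0.06] op 0.0006
```

View pics/out.png

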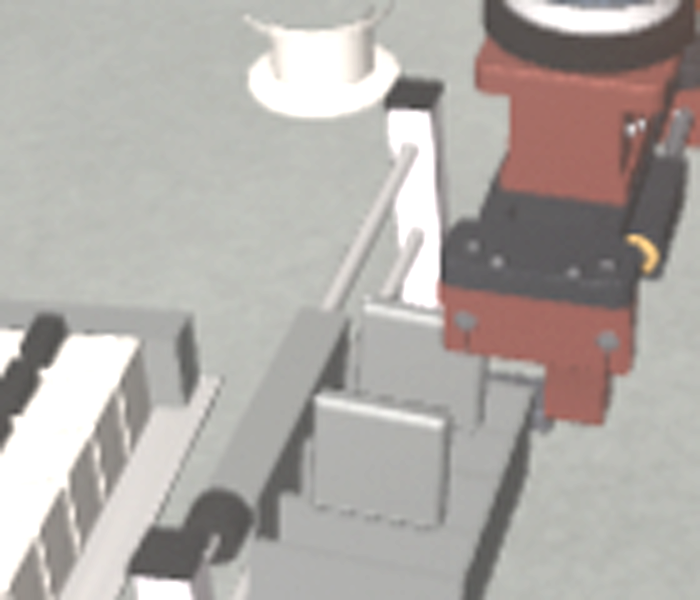

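The picture shows both webs butted in one line against the black collar (215,520), both caddies hooked and level with each other, and the fingers clear in front. Now I'll back away, open, take a last picture and hand in.

Run:
```python
from rob import *
p=np.array(r.sense()["tcp_pos"]);r.servo_line(p+[-.05,-.02,.10],None,.12);r.let_go();st("clear");snap("5")
S,T=load("side5")["frame"],load("top5")["frame"]
cv2.imwrite("pics/final.png",np.hstack([cv2.resize(S[140:260,125:265,::-1],(400,343),interpolation=cv2.INTER_CUBIC),cv2.resize(T[100:220,130:270,::-1],(400,343),interpolation=cv2.INTER_CUBIC)]))
D=cv2.absdiff(load("side4")["frame"],S)[190:260,150:212].max(2);print("side diff, pair region",(D>40).sum())
```

```text
clear t 56.69 tcp [0.4596 0.0504 0.4242] F [-0.49 -0.16  0.94] M [ 0.06  0.02 -0.03] op 0.0879
side diff, pair region 0
```

View pics/final.png

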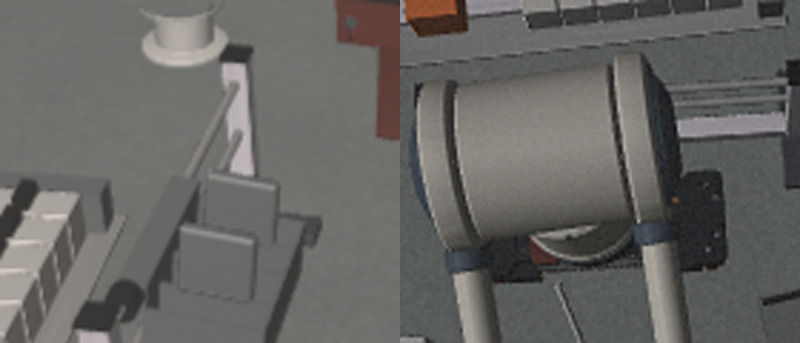

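Side view: both caddies hang hooked, side by side, against the collar at (125,295), with the gripper clear at (385,80). The arm hides the pair in the top view. Handing in.

```bash
python3 -c "
from station import r
r.hand_in()"
```

```text
the job is handed in; nothing more can be done
```

The loose caddy is hung on the upper bar, and the pair is pushed home against the rubber stop. I let go, backed away and handed the job in at about 57 s on the robot's clock.

- **Hanging:** I hung it to the right of the first caddy. My first descent pressed the caddy's back wall against the bar with about 10 N. I backed off, found the bar by touch and lowered it in the right place. A light tug confirmed that the lip was hooked.
- **Pressing home:** The stop was felt with the first caddy's far side about 116 mm left of the bar's middle. The wrist held 16–17.5 N for over a second. Taking off about 4.3 N for the second caddy's own friction leaves roughly 12–13 N between the caddies. That is an estimate, as the force between them was not measured directly.
- **Letting go:** Fully open fingers would have hit the first caddy's handle. I eased the grip to 3 N, slid the fingers off the handle towards the robot (about 4 N), and opened them only once clear.

**Last checks:** The side view shows both caddies hooked, touching and against the collar, and nothing shifted while I backed away. The contact force was about 0. The top view could not confirm this because the arm hid the pair. I did not re-measure the things lying about, but my moves kept clear of them.

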